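# Close up a culture-flask carrier for carrying

## Task

The flasks in the carrier are ready to go back to the incubator: close the carrier's lid, then swing its carry handle up until it clicks into its upright catch and stays there by itself. Leave everything standing around the carrier where it is.

Things in the scene. Friction and masses are not known exactly. Their poses are not given: they have to be found in the camera images.
- carrier: Flask carrier: open grey plastic box, 176 (x) x 260 (y) mm, 110 high, 6 mm walls, 6 mm flange round the rim; heavy, does not shift. Origin: centre of its underside. z up; -x side = front, where the handle lies; +x side = back, with the lid's hinge. Lid hinge, handle pivot and grip all run along its y. Flasks lie inside, below the rim. Pivots and spring catches on the short sides: 310 mm wide over all.
- lid (a joint): Lid angle, rad: 0 = shut flat on the rim, grows as it opens, 1.57 = upright, stop at 1.88 (leaning back). Begins at 1.70 to 1.83. About 0.35 kg; the hinge is a little stiff: the lid stays where it is left from about 1.35 to 1.8, and below about 1.2 it falls shut by itself within about 1.5 s.
- lid_hinge (a point): Middle of the lid's hinge axis: 92 mm behind (+x of) the carrier's centre, 114 mm above the table.
- lid_edge (a point): Middle of the lid's free edge: end of a finger lip (80 mm wide, 8 long, 6 thick), 194 mm from the hinge axis, some 305 mm above the table when open. Lid: white slab 186 x 272 x 10 mm with raised panel and lining; outer face 10 mm, inner face 9 mm from the plane through hinge axis and edge. The outer face looks to the carrier's back when open, up when shut. x: edge to hinge, z: out of the outer face.
- handle (a joint): Carry handle angle, rad: 0 = lying forward on its rest lugs (arms 15 deg above level), grows as it swings up and back; 1.309 = upright, at its hard stop, held there (1.29 to 1.31) by a sprung ball that has passed a lobe on the hub (the hump, at 1.17). Begins at 0 to 0.35. Stiff pivots: below 1.0 it stays where it is left. 2 to 3 N at the grip swing it up, up to 10 N to pass the hump; past about 1.23 the catch draws it home.
- handle_grip (a point): Centre of the handle's grip: black tube 22 mm in diameter, 130 long, along the carrier's y, amid a 12 mm aluminium cross bar between two flat arms 18 mm wide at y = -146 and 146 mm. 150 mm from the pivot axis. 114 mm above the table and 145 mm before the carrier's centre at angle 0 (32 mm free between grip and rim or lid lip); 225 mm up, over the centre, when upright. Use the carrier's axes.
- handle_hinge (a point): Middle of the handle's pivot axis: over the carrier's centre, 75 mm above the table. Axes as the carrier's.
- well_plates: Bystander: two stacked lidded well plates, 127 x 85 x 39 mm, loose, origin under their centre. Stands beyond one short side of the carrier (-y side). Not to be disturbed.
- timer: Bystander: small bench timer, 62 x 72 x 18 mm, lying flat on the table before the carrier's front, below the handle, loose, origin under its centre. Not to be disturbed.
- dishes: Bystander: stack of three closed dishes, 90 mm in diameter, 42 mm high, loose, to the left (+y) of the carrier, origin under its centre. Not to be disturbed.
- tip_box: Bystander: pipette-tip box, 85 x 122 x 68 mm, loose, to the right (-y) of the carrier, origin under its centre. Not to be disturbed.
- bottle: Bystander: closed white bottle, 72 mm in diameter, 190 mm high, loose, to the left (+y), origin under its centre. Not to be disturbed.

How it is judged (in metres and radians):
On the way, in this order (a step that is already met when the one before it is completed fails the run):
1. the lid is shut on the rim while the handle is still down (value of joint lid below 0.04 rad and value of joint handle below 0.7 rad), for 0.2 s.
2. the handle has been swung up into its upright catch (value of joint handle above 1.27 rad and value of joint lid below 0.04 rad), for 0.2 s.
At the end, for the whole second after the job is handed in: The lid is shut on the rim (within 0.04 rad) and the carry handle stands still, by itself, upright in its catch (above 1.27 rad; fully home is 1.309) (all of step 2 and velocity of joint handle between -0.05 and 0.05 rad/s); the robot touches nothing.
It fails at once if a thing standing around the carrier is pushed more than 30 mm away or knocked over (distance of any of well_plates, timer, dishes, tip_box, bottle from where it was at the start of the episode above 0.03 m or angle between bottle's own z axis and vertical above 0.5 rad).
It also fails if it takes over 48 s, if anything falls off the work surface, if the arm or the gripper's body presses on something with over 40 N, if the wrist force passes 120 N, or if a joint passes its speed limit or range.

## Robot

A 6-joint arm with a two-finger parallel gripper is mounted at the origin on the work surface. World frame = base frame: x ahead of the robot, y to its left, z up, the work surface at z = 0. Lengths are in mm, angles in rad, forces in N, time in s.
With the tool pointing down it reaches from about 400 to 925 mm from the base axis. Payload 12.5 kg.
Tool frame: the origin (TCP) lies at the very end of the fingers, on their centre line; the grasp point (between the pads) lies 19 mm behind it; x points along the fingers, y is the direction in which the jaws open and shut, and the axes are right-handed (so a half turn about x gives the same grasp; the last joint's range is limited). The gripper opens to 95 mm and grips with 3 to 60 N. Pads are 20 mm wide; open, the fingers measure 119 mm over their backs; the gripper's body (75 mm by 180 mm) begins 59 mm behind the grasp point.
Start: joints at [1.095, 0.491, 1.559, -0, 1.092, -0.106], TCP at [225.878, 582.774, 214.661] pointing down, gripper open.
Joint ranges: [-3.1, 3.1], [-0.84, 2.19], [0.05, 2.79], [-1.13, 4.28], [0.06, 2.93], [-2.69, 2.69]. Speed limits (rad/s): [2.22, 2.22, 2.79, 3.14, 3.14, 3.14].

## Interface

Orientations are given as [roll, pitch, yaw] about the fixed x, y, z axes, in that order (R = Rz(yaw) Ry(pitch) Rx(roll)).
In Python, from cell import env, optics, job gives the robot as it stands.
- The arm moves only by the shell command python3 -m handwheel 'ROWS' [OPENING]. ROWS is JSON, a list of rows, each an object with "travel": the shift along the world's x, y, z in mm, a list of three; "roll": the turn about the world's z in degrees. In form: [{"travel": [dx, dy, dz], "roll": roll}, ...]. A call has 1 to 8 rows; each row is the pose to reach, as a shift and turn from the pose commanded when the call began; what a row does not reach only later rows make up. A row lasts 1/10 s, in which the tool goes at most 50 mm and 8.59 degrees, less where a joint would pass 70% of its speed; a pose out of reach is approached as far as the arm can. A call with a gripper value outside its range is refused whole. OPENING is the closure, from -1 (fully open) to 1 (shut), set as the call begins (- or left out, the last holds). The fingers move at their own pace and stop on an object; the grip force is fixed at half the most. Time passes only in rows, so rows that repeat a pose let the fingers close. It gives the time, the measured TCP pose, the force and the opening at its end, in the units of the state.
- env.state(): the state, without advancing time (a new reading comes with each control period).
- optics.read_camera(name): name is "scene" or "top"; returns the picture (420x560x3 uint8, red, green, blue); there is no depth.
- optics.camera_params(name): a dict with "fx", "fy", "cx", "cy" (pixels), "k1" (the pictures are not rectified: a ray, as slopes to the right and down, at radius r is drawn at 1 + k1 r^2 times it, then the intrinsics apply), "world_from_camera" (4x4, takes a point from camera to world coordinates). Camera axes: x right, y up, looking along -z (the intrinsics and any distortion apply to the point x, -y, -z); pixel columns grow to the right and rows downward; lengths in mm; the calibration is good to about 2 mm. A picture is of the moment at which its call begins. camera_params takes no time and is no camera call.
- job.job_done(): hands the job in, once; it reports no verdict.
The state is a dict: "t": time; "joints": joint angles; "qvel": joint speeds; "tau": joint torques, N m; "eef_pos": TCP position; "tcp_rot": TCP orientation; "ft_force": force on the tool from outside, world axes, zero at the start; "moment": the same for the moment, N m; "opening": opening from 0.0 (shut) to 1.0 (fully open).
Only numpy, scipy, OpenCV 4.12 (cv2) and the standard library are available. Lean on these libraries where they do the work, as an engineer would, in place of code of your own. Each camera call takes 0.05 s, during which the arm holds its last target.

## Working session

There is one attempt and no reset: what is moved stays moved. The work goes in short steps, Python scripts to look and compute and a shell command to move; the robot and the scene stay as the last step left them, time stands still between calls to the robot, and variables do not carry over. Pictures are saved under pics/ and viewed, and the job is handed in when it is done.

```bash
mkdir -p pics; ls
python3 - <<'E'
from cell import env, optics, job
import cv2
for n in("scene","top"):
    im=optics.read_camera(n); cv2.imwrite(f"pics/{n}0.png",im[:,:,::-1])
    p=optics.camera_params(n); print(n,{k:v for k,v in p.items()})
s=env.state();print(s)
E
```

```text
pics
scene {'fx': 432.65792686996787, 'fy': 432.65792686996787, 'cx': 280.6656481139218, 'cy': 200.90853663034505, 'k1': 0.021032983573054803, 'world_from_camera': array([[-8.28664576e-01, -4.70302982e-01,  3.03529447e-01,
         9.38983579e+02],
       [ 5.59689006e-01, -6.88477061e-01,  4.61245654e-01,
         4.49347873e+02],
       [-7.95214525e-03,  5.52100029e-01,  8.33739960e-01,
         1.02379815e+03],
       [ 0.00000000e+00,  0.00000000e+00,  0.00000000e+00,
         1.00000000e+00]])}
top {'fx': 453.4718685129133, 'fy': 453.4718685129133, 'cx': 281.04923904389733, 'cy': 211.3914515553264, 'k1': -0.036846526673566554, 'world_from_camera': array([[-2.36684048e-02,  9.98229729e-01, -5.45638653e-02,
         5.05278444e+02],
       [-9.99707564e-01, -2.39035815e-02, -3.66144107e-03,
        -6.12201676e+01],
       [-4.95923113e-03,  5.44612484e-02,  9.98503570e-01,
         1.55752899e+03],
       [ 0.00000000e+00,  0.00000000e+00,  0.00000000e+00,
         1.00000000e+00]])}
{'t': 0.1, 'joints': array([ 1.09541474e+00,  4.91476041e-01,  1.55937715e+00,  2.48821267e-05,
        1.09169928e+00, -1.05579828e-01]), 'qvel': array([-0.00076498, -0.00182619, -0.00163405, -0.00041683, -0.00121482,
       -0.00064784]), 'tau': array([ 2.26170727e-03, -6.13623047e+01, -2.58602160e+01,  6.94075646e-02,
        4.70330310e-02, -6.98753593e-05]), 'eef_pos': array([225.75948908, 582.57771877, 214.13853277]), 'tcp_rot': array([-1.69936568,  1.56983625, -2.06917892]), 'ft_force': array([ 0.32616344, -0.20128018, -0.46484699]), 'moment': array([ 0.06098396,  0.01067493, -0.01276538]), 'opening': 0.9995884795513251}
```

View pics/scene0.png

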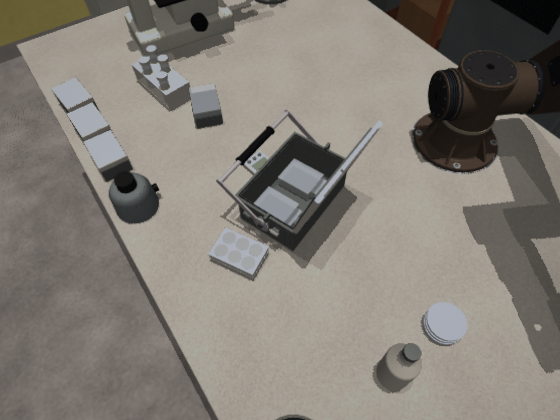

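View pics/top0.png

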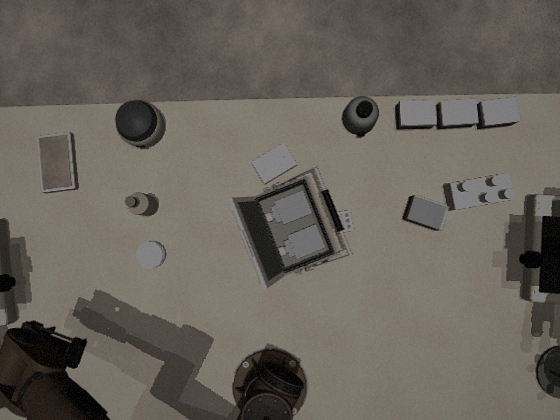

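```bash
cat > h.py <<'E'
import numpy as np, cv2
from cell import env, optics, job
P={n:optics.camera_params(n) for n in("scene","top")}
def ray(n,u,v):
    p=P[n];k=p["k1"];K=np.array([[p["fx"],0,p["cx"]],[0,p["fy"],p["cy"]],[0,0,1.]])
    q=cv2.undistortPoints(np.array([[[u,v]]],float),K,np.array([k,0,0,0,0.]))[0,0]
    T=p["world_from_camera"];d=T[:3,:3]@np.array([q[0],-q[1],-1]);return T[:3,3],d/np.linalg.norm(d)
def onz(n,u,v,z):
    o,d=ray(n,u,v);return o+d*(z-o[2])/d[2]
def tri(a,b):
    o1,d1=ray("scene",*a);o2,d2=ray("top",*b)
    A=np.stack([d1,-d2],1);s=np.linalg.lstsq(A,o2-o1,rcond=None)[0]
    p,q=o1+s[0]*d1,o2+s[1]*d2;return (p+q)/2,np.linalg.norm(p-q)
def proj(n,X):
    p=P[n];T=p["world_from_camera"];c=T[:3,:3].T@(np.asarray(X,float)-T[:3,3]);a,b=c[0]/-c[2],-c[1]/-c[2]
    f=1+p["k1"]*(a*a+b*b);return np.array([p["fx"]*a*f+p["cx"],p["fy"]*b*f+p["cy"]])
def crop(n,im,x,y,w,h,s,f):
    cv2.imwrite(f,cv2.resize(im[y:y+h,x:x+w,::-1],None,fx=s,fy=s,interpolation=cv2.INTER_CUBIC))
E
python3 - <<'E'
from h import *
t=cv2.imread("pics/top0.png")[:,:,::-1];s=cv2.imread("pics/scene0.png")[:,:,::-1]
crop("top",t,220,140,150,150,4,"pics/tc.png");crop("s",s,205,95,190,150,4,"pics/sc.png")
E
```

```text
(no output)
```

View pics/tc.png

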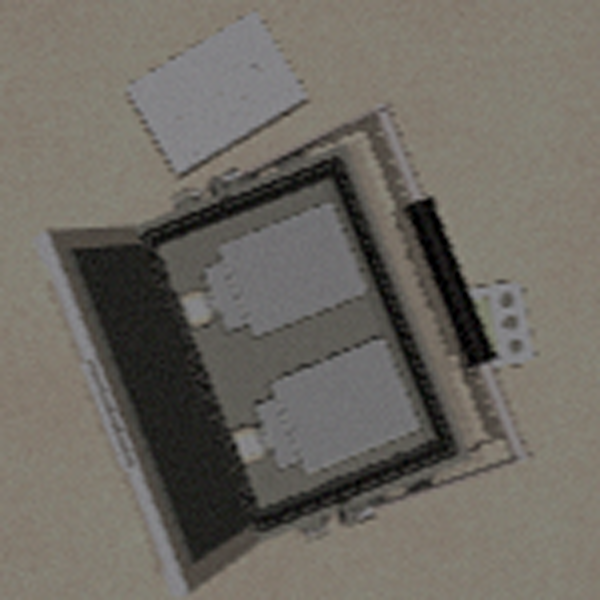

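View pics/sc.png

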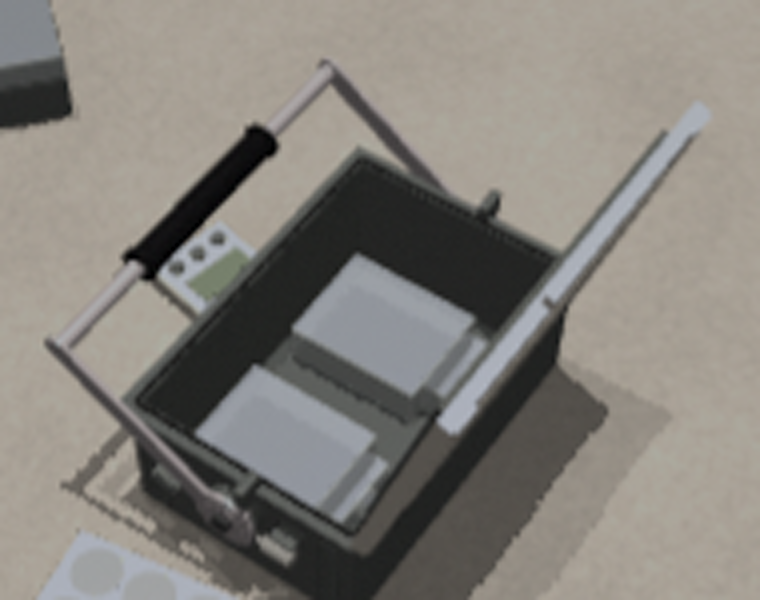

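Run:
```python
from h import *
T=lambda x,y:(220+(x-1.5)/4,140+(y-1.5)/4); S=lambda x,y:(205+(x-1.5)/4,95+(y-1.5)/4)
for nm,a,b in[("gripfar",S(262,138),T(422,199)),("gripnear",S(140,262),T(481,363)),("gripC",S(201,200),T(451,281)),("barfar",S(327,68),T(388,110)),("barnear",S(57,344),T(520,457)),("rimFfar",S(361,150),T(345,155)),("rimFnear",S(128,398),T(458,452)),("lidfar",S(668,135),T(42,232)),("lidnear",S(455,430),T(180,592)),("lipmid",S(0,0),T(105,418))]:
    if nm!="lipmid":
        p,e=tri(a,b);print(nm,p.round(1),round(e,1))
R=[onz("top",*T(*c),110) for c in((345,155),(458,452),(255,528),(143,240))]
for r in R: print("rim",r.round(1))
print([round(float(np.linalg.norm(R[i]-R[(i+1)%4])),1) for i in range(4)], np.mean(R,0))
print("lidedge",onz("top",*T(42,232),300),onz("top",*T(182,592),300),onz("top",*T(105,415),305))
```

```text
gripfar [ 606.3 -158.8  290.8] 70.2
gripnear [ 556.4 -275.    16.2] 83.7
gripC [ 581.8 -214.1  159.7] 1.8
barfar [ 631.1 -105.5  416.1] 127.2
barnear [ 534.7 -347.9 -153.6] 218.4
rimFfar [615.6 -85.1 361.7] 113.2
rimFnear [ 521.3 -292.4 -191.1] 183.9
lidfar [571.5  92.7 495.5] 82.4
lidnear [394.4 -33.7 -35.3] 157.2
rim [ 688.6 -138.1  110. ]
rim [ 449.  -221.6  110. ]
rim [392.7 -58.8 110. ]
rim [624.1  25.4 110. ]
[253.7, 172.3, 246.2, 175.7] [538.57785013 -98.27054695 110.        ]
lidedge [615.7752569   84.25850764 300.        ] [364.73362671  -7.76267601 300.        ] [487.73536865  42.44039509 305.        ]
```

Run:
```python
from h import *
T=lambda x,y:(220+(x-1.5)/4,140+(y-1.5)/4); S=lambda x,y:(205+(x-1.5)/4,95+(y-1.5)/4)
r={}
for nm,a,b in[("grip+x",S(140,262),T(422,199)),("grip-x",S(262,138),T(481,363)),("gripC",S(201,200),T(451,281)),("bar+x",S(57,344),T(388,110)),("bar-x",S(327,68),T(520,457)),("rimF+x",S(128,398),T(345,155)),("rimF-x",S(361,150),T(458,452)),("lid+x",S(455,430),T(42,232)),("lid-x",S(668,135),T(180,592))]:
        p,e=tri(a,b);r[nm]=p;print(nm,p.round(1),round(e,1))
g=np.array([onz("top",*T(345,155),110),onz("top",*T(458,452),110)])
for a,b in[("grip+x","grip-x"),("bar+x","bar-x"),("rimF+x","rimF-x"),("lid+x","lid-x")]:
    d=r[b]-r[a];print(a,np.linalg.norm(d[:2]),"yaw of carrier y",np.degrees(np.arctan2(d[1],d[0])),"mid",((r[a]+r[b])/2).round(1))
```

```text
grip+x [ 644.  -192.2  161.4] 6.0
grip-x [ 518.8 -235.7  160.9] 0.0
gripC [ 581.8 -214.1  159.7] 1.8
bar+x [ 716.4 -169.6  154.1] 2.3
bar-x [ 446.3 -263.5  162. ] 0.7
rimF+x [ 688.1 -137.8  109.5] 1.2
rimF-x [ 448.7 -220.   120.1] 1.8
lid+x [613.8  87.6 291.8] 7.1
lid-x [367.7 -11.1 269.8] 17.3
grip+x 132.53957296194272 yaw of carrier y -160.8392974211659 mid [ 581.4 -214.   161.1]
bar+x 286.03171805740413 yaw of carrier y -160.81769924120596 mid [ 581.4 -216.5  158.1]
rimF+x 253.15895873445402 yaw of carrier y -161.05779322941365 mid [ 568.4 -178.9  114.8]
lid+x 265.1722660259984 yaw of carrier y -158.1659749387636 mid [490.8  38.2 280.8]
```

Run:
```python
from h import *
from scipy.spatial.transform import Rotation as R
s=env.state();M=R.from_euler('xyz',s["tcp_rot"]).as_matrix();print(M.round(3))
print("jaw yaw",np.degrees(np.arctan2(M[1,1],M[0,1])),s["t"])
for n,u,v,z in(("bottle",131,203,190),("dishes",150,254,42),("wp",274,162,39),("timer",346,220,18),("tip",426,212,68)): print(n,onz("top",u,v,z).round())
C=np.array([540,-98]);X=np.array([-.329,.944])
for d in(92+110,92+75,92,-150,-123.7,0):print(d,(C+d*X).round(1))
```

```text
[[-0.     0.361  0.932]
 [-0.001  0.932 -0.361]
 [-1.    -0.001 -0.   ]]
jaw yaw 68.81126575325983 0.1
bottle [616. 399. 190.]
dishes [456. 386.  42.]
wp [756. -36.  39.]
timer [ 555. -275.   18.]
tip [ 573. -533.   68.]
202 [473.5  92.7]
167 [485.1  59.6]
92 [509.7 -11.2]
-150 [ 589.4 -239.6]
-123.7 [ 580.7 -214.8]
0 [540. -98.]
```

```bash
python3 -m handwheel '[{"travel":[0,0,30],"roll":5},{"travel":[10,-20,70],"roll":10},{"travel":[30,-60,100],"roll":15},{"travel":[50,-100,100],"roll":20},{"travel":[70,-140,100],"roll":25},{"travel":[90,-180,100],"roll":30},{"travel":[110,-220,100],"roll":35},{"travel":[130,-260,100],"roll":40}]' 1
```

```text
t: 0.9
eef_pos: [356.2, 321.1, 314.5]
tcp_rot: [-3.039, 1.571, -2.707]
ft_force: [0.9, -0.4, 0.4]
opening: 0.377
```

```bash
python3 -m handwheel '[{"travel":[20,-40,0],"roll":0},{"travel":[40,-80,0],"roll":0},{"travel":[60,-120,0],"roll":0},{"travel":[80,-160,0],"roll":0},{"travel":[100,-200,-10],"roll":0},{"travel":[110,-220,-20],"roll":0},{"travel":[117,-230,-35],"roll":0},{"travel":[117,-230,-40],"roll":0}]'
python3 - <<'E'
from h import *
s=env.state();print(s)
for n in P:
    im=optics.read_camera(n); 
    if n=="top": crop(n,im,180,120,190,150,4,"pics/t1.png")
    else: crop(n,im,205,60,200,150,4,"pics/s1.png")
E
```

```text
t: 1.7
eef_pos: [473.0, 91.6, 273.2]
tcp_rot: [2.864, 1.569, -3.093]
ft_force: [0.2, 0.5, 0.1]
opening: 0.004
{'t': 1.7, 'joints': array([ 5.39999259e-02,  2.24037543e-01,  1.81436778e+00,  1.47190771e-05,
        1.10545547e+00, -1.84297246e+00]), 'qvel': array([ 0.03924242,  0.02501121,  0.06945857,  0.00534847, -0.09756808,
        0.03022893]), 'tau': array([ -1.59000143, -42.508564  , -26.47541821,  -0.1446864 ,
        -0.07654105,  -0.36385073]), 'eef_pos': array([472.95004462,  91.56390063, 273.23687896]), 'tcp_rot': array([ 2.86362375,  1.56852815, -3.09339212]), 'ft_force': array([0.1511706 , 0.49736652, 0.07803547]), 'moment': array([0.04715326, 0.00506389, 0.04344031]), 'opening': 0.004182453643670176}
```

View pics/t1.png

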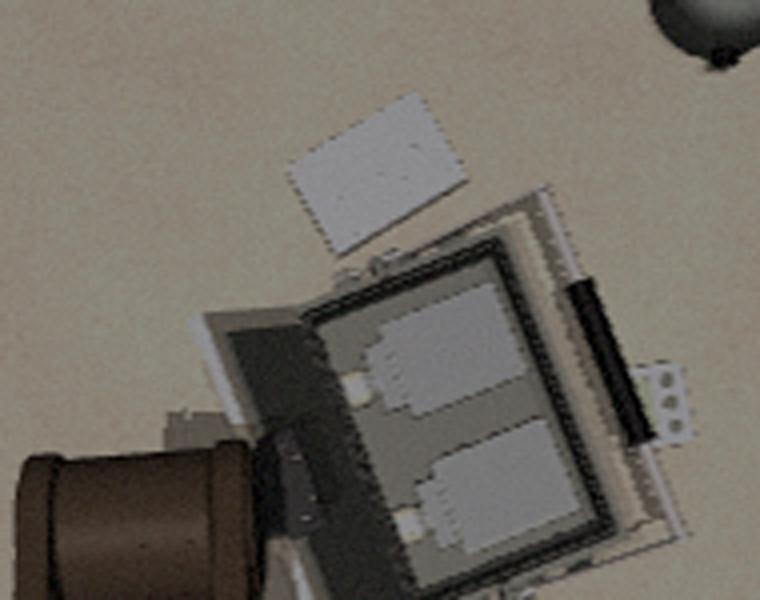

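View pics/s1.png

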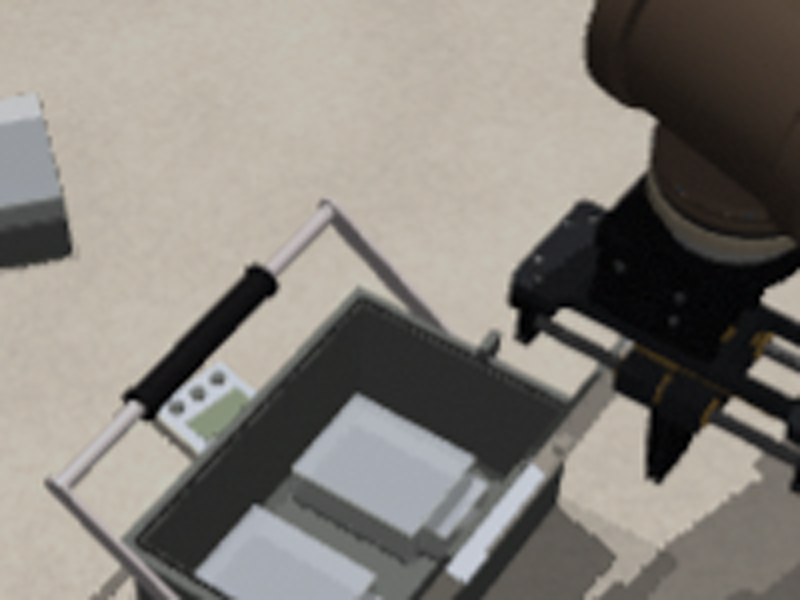

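```bash
python3 -m handwheel '[{"travel":[4,-11,0],"roll":0},{"travel":[8,-23,0],"roll":0},{"travel":[12,-34,0],"roll":0},{"travel":[15,-43,0],"roll":0},{"travel":[18,-52,0],"roll":0},{"travel":[21,-60,0],"roll":0},{"travel":[24,-68,0],"roll":0},{"travel":[26,-76,0],"roll":0}]'
python3 - <<'E'
from h import *
for n in P:
    im=optics.read_camera(n); 
    if n!="top": crop(n,im,205,60,200,150,4,"pics/s2.png")
E
```

```text
t: 2.6
eef_pos: [499.2, 16.1, 274.6]
tcp_rot: [1.017, 1.571, 1.345]
ft_force: [0.1, 1.0, 0.4]
opening: 0.006
```

View pics/s2.png

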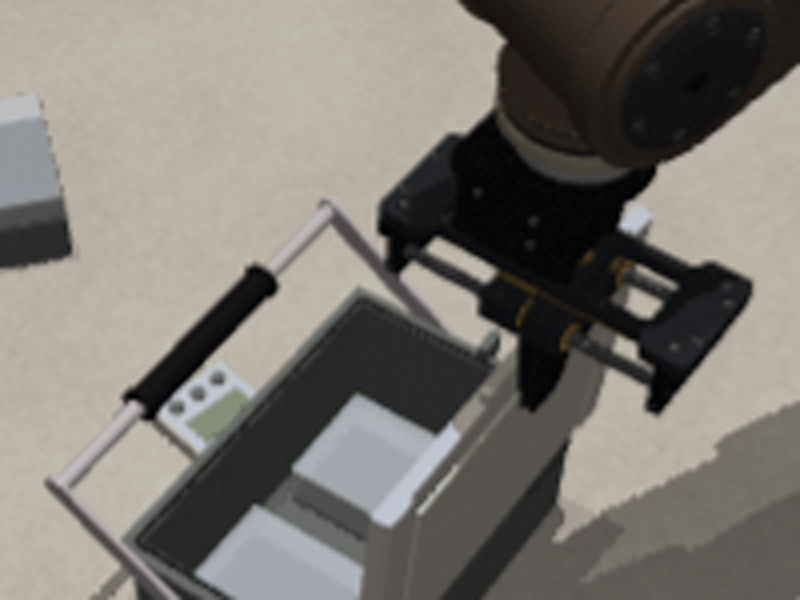

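The lid is being pushed forward (about upright, finger tip on its outer face near crop (530,400)). I keep pushing until it falls.

```bash
python3 -m handwheel '[{"travel":[4,-11,0],"roll":0},{"travel":[8,-22,0],"roll":0},{"travel":[12,-34,0],"roll":0},{"travel":[16,-45,0],"roll":0},{"travel":[20,-57,0],"roll":0},{"travel":[24,-68,0],"roll":0},{"travel":[27,-78,0],"roll":0},{"travel":[30,-87,0],"roll":0}]'; python3 -m handwheel '[{"travel":[0,0,0],"roll":0},{"travel":[0,0,0],"roll":0},{"travel":[0,0,0],"roll":0},{"travel":[0,0,0],"roll":0},{"travel":[0,0,0],"roll":0},{"travel":[0,0,0],"roll":0},{"travel":[0,0,0],"roll":0},{"travel":[0,0,0],"roll":0}]'
python3 - <<'E'
from h import *
for n in P:
    im=optics.read_camera(n); 
    if n!="top": crop(n,im,205,60,200,150,4,"pics/s3.png")
E
```

```text
t: 3.5
eef_pos: [529.2, -71.2, 274.6]
tcp_rot: [1.968, 1.571, 2.296]
ft_force: [0.2, 0.4, -0.5]
opening: 0.006
t: 4.3
eef_pos: [528.9, -70.2, 274.7]
tcp_rot: [1.342, 1.571, 1.67]
ft_force: [-0.3, -0.2, -0.1]
opening: 0.006
```

View pics/s3.png

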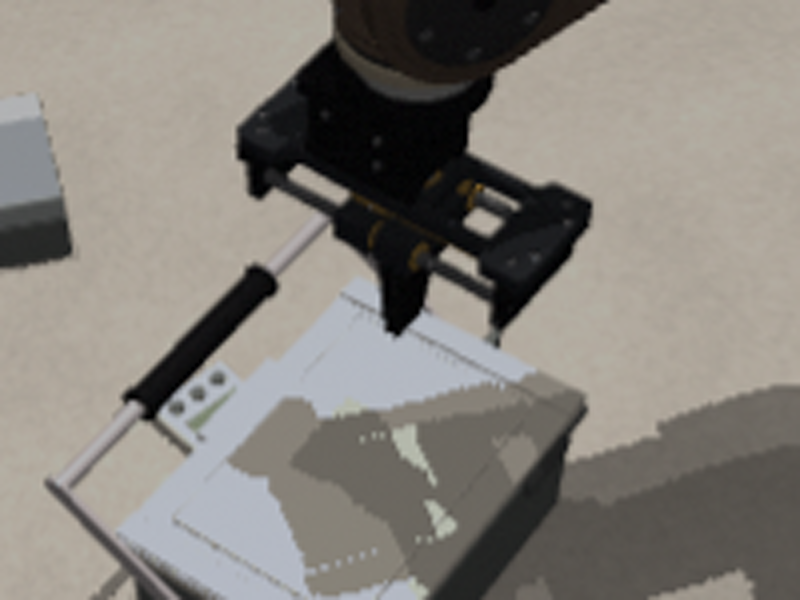

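```bash
python3 -m handwheel '[{"travel":[10,-30,0],"roll":0},{"travel":[21,-60,0],"roll":0},{"travel":[32,-90,0],"roll":0},{"travel":[43,-120,0],"roll":0},{"travel":[53,-150,0],"roll":0},{"travel":[62,-175,0],"roll":0},{"travel":[67,-188,0],"roll":0},{"travel":[67,-188,0],"roll":0}]'
python3 - <<'E'
from h import *
for n in P:
    im=optics.read_camera(n); 
    if n!="top": crop(n,im,205,60,200,150,4,"pics/s4.png")
    else: crop(n,im,220,120,190,150,4,"pics/t4.png")
E
```

```text
t: 5.2
eef_pos: [596.0, -259.3, 274.0]
tcp_rot: [2.252, 1.57, 2.579]
ft_force: [-0.6, 1.1, 1.1]
opening: 0.002
```

View pics/s4.png

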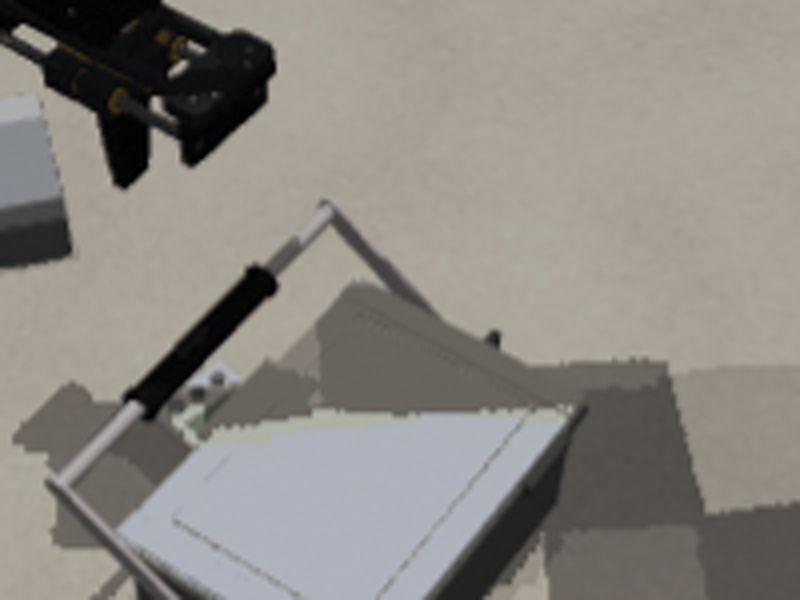

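View pics/t4.png

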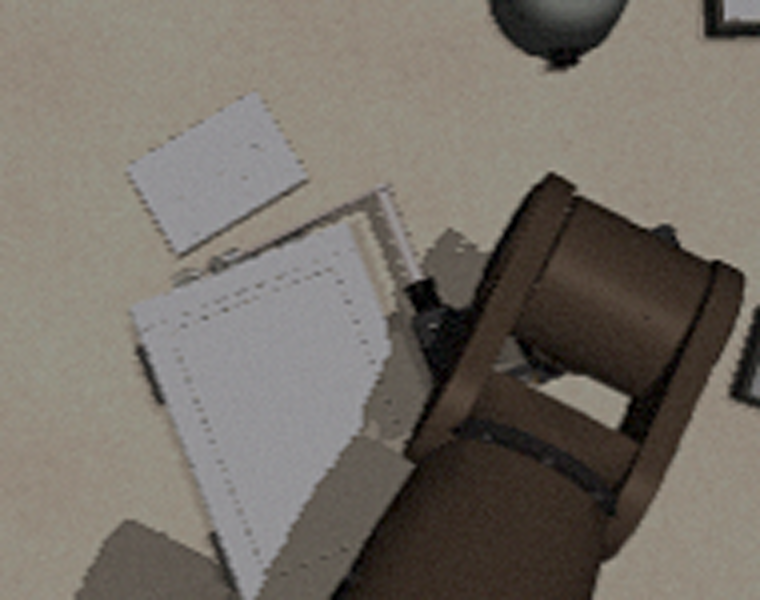

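Run:
```python
from h import *
p,e=tri((205+116.5/4,60+530.5/4),(220+349/4,120+214/4));print(p,e)
C=np.array([540,-98]);X=np.array([-.329,.944]);Y=np.array([-.944,-.329]);d=p[:2]-C;print(d@X,d@Y)
```

```text
[ 698.21278885 -139.32985041  123.35007962] 9.980632787747782
-91.06738631340824 -135.75535188630428
```

```bash
python3 -m handwheel '[{"travel":[0,0,-30],"roll":0},{"travel":[0,0,-60],"roll":0},{"travel":[0,0,-90],"roll":0},{"travel":[0,0,-115],"roll":0},{"travel":[0,0,-130],"roll":0},{"travel":[0,0,-135],"roll":0},{"travel":[0,0,-135],"roll":0}]'
```

```text
t: 6.0
eef_pos: [595.8, -257.3, 139.7]
tcp_rot: [2.093, 1.57, 2.422]
ft_force: [-0.3, 0.6, 0.6]
opening: 0.006
```

```bash
python3 -m handwheel '[{"travel":[-4,11,0],"roll":0},{"travel":[-8,23,2],"roll":0},{"travel":[-11,31,12],"roll":0},{"travel":[-15,42,24],"roll":0},{"travel":[-20,58,38],"roll":0},{"travel":[-25,71,46],"roll":0},{"travel":[-30,85,54],"roll":0},{"travel":[-36,102,60],"roll":0}]'
python3 - <<'E'
from h import *
for n in P:
    im=optics.read_camera(n); 
    if n!="top": crop(n,im,205,60,200,150,4,"pics/s5.png")
E
```

```text
t: 6.8
eef_pos: [560.3, -155.9, 202.2]
tcp_rot: [-0.813, 1.566, -0.484]
ft_force: [2.7, -4.4, 4.1]
opening: 0.003
```

View pics/s5.png

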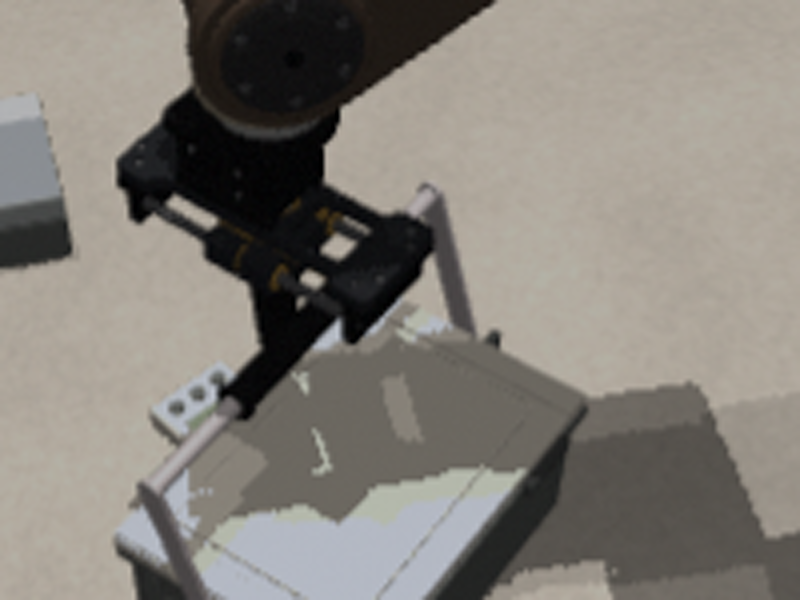

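```bash
python3 -m handwheel '[{"travel":[-1,4,1],"roll":0},{"travel":[-3,8,1],"roll":0},{"travel":[-4,12,2],"roll":0},{"travel":[-6,16,3],"roll":0}]';python3 -m handwheel '[{"travel":[-1,3,0],"roll":0},{"travel":[-2,6,0],"roll":0},{"travel":[-3,8,0],"roll":0}]';python3 -m handwheel '[{"travel":[-1,3,0],"roll":0},{"travel":[-1,3,0],"roll":0}]'
python3 - <<'E'
from h import *
print(env.state()["ft_force"])
for n in P:
    im=optics.read_camera(n); 
    if n!="top": crop(n,im,205,60,200,150,4,"pics/s6.png")
    else: crop(n,im,220,120,190,150,4,"pics/t6.png")
E
```

```text
t: 7.3
eef_pos: [554.4, -140.9, 202.8]
tcp_rot: [-0.954, 1.569, -0.626]
ft_force: [1.9, -1.6, 1.8]
opening: 0.002
t: 7.6
eef_pos: [550.7, -132.0, 202.4]
tcp_rot: [2.25, 1.57, 2.578]
ft_force: [-0.1, -1.7, 0.2]
opening: 0.004
t: 7.8
eef_pos: [549.5, -128.6, 202.3]
tcp_rot: [2.198, 1.569, 2.526]
ft_force: [0.0, 0.8, -0.2]
opening: 0.005
[ 0.02001535  0.80232394 -0.18615199]
```

View pics/s6.png

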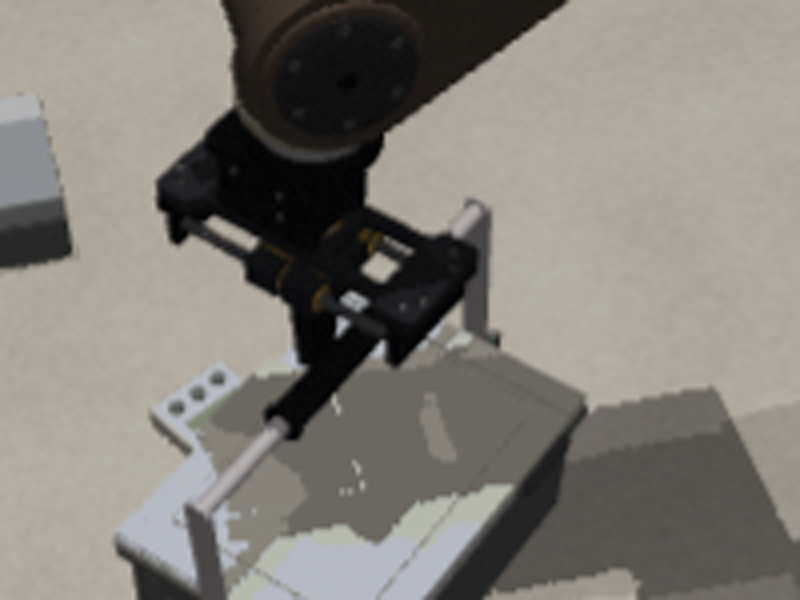

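```bash
python3 -m handwheel '[{"travel":[5,-14,0],"roll":0},{"travel":[12,-34,0],"roll":0},{"travel":[20,-56,10],"roll":0},{"travel":[26,-75,40],"roll":0},{"travel":[33,-94,75],"roll":0},{"travel":[39,-113,110],"roll":0},{"travel":[45,-132,140],"roll":0},{"travel":[50,-150,160],"roll":0}]';python3 -m handwheel '[{"travel":[-5,-40,10],"roll":0},{"travel":[-10,-80,20],"roll":0},{"travel":[-20,-120,20],"roll":0},{"travel":[-30,-160,20],"roll":0},{"travel":[-40,-200,20],"roll":0},{"travel":[-40,-200,20],"roll":0}]'
python3 - <<'E'
from h import *
for n in P:
    im=optics.read_camera(n); cv2.imwrite(f"pics/{n}7f.png",im[:,:,::-1])
    if n!="top": crop(n,im,205,95,190,150,4,"pics/s7.png")
    else: crop(n,im,220,140,150,150,4,"pics/t7.png")
E
```

```text
t: 8.7
eef_pos: [600.2, -282.1, 365.1]
tcp_rot: [-0.893, 1.568, -0.566]
ft_force: [-0.3, 0.7, -0.2]
opening: 0.003
t: 9.3
eef_pos: [559.7, -483.2, 380.7]
tcp_rot: [-3.123, 1.567, -2.809]
ft_force: [0.3, 0.3, -0.5]
opening: 0.005
```

View pics/s7.png

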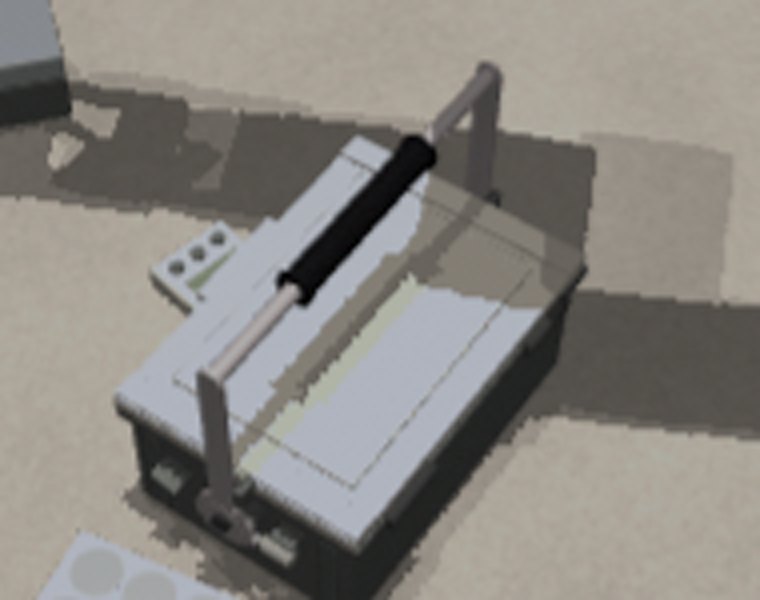

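View pics/t7.png

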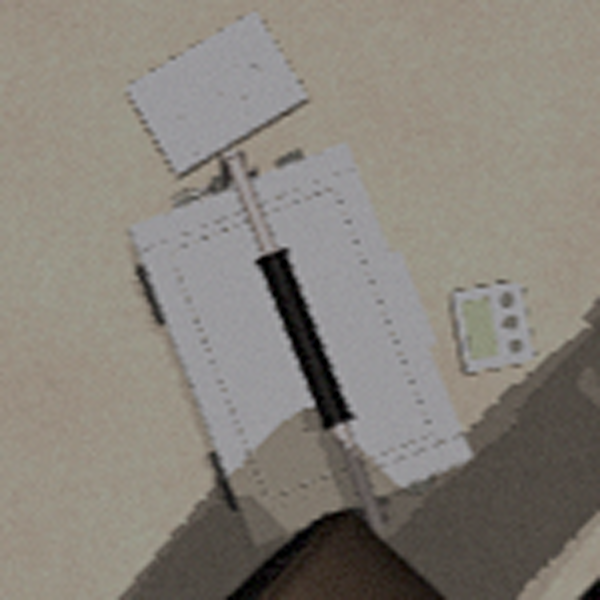

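Run:
```python
from h import *
T=lambda x,y:(220+(x-1.5)/4,140+(y-1.5)/4); S=lambda x,y:(205+(x-1.5)/4,95+(y-1.5)/4)
C=np.array([540,-98]);X=np.array([-.329,.944]);Y=np.array([-.944,-.329])
for nm,a,b in[("grip+x",S(295,287),T(273,254)),("grip-x",S(420,150),T(338,424)),("lidF+x",S(117,391),T(347,146)),("lidF-x",S(362,139),T(471,459))]:
    p,e=tri(a,b);d=p[:2]-C;print(nm,p.round(1),round(e,1),"xc",round(d@X,1),"yc",round(d@Y,1))
for c in((131,228),(347,146),(471,459)):
    p=onz("top",*T(*c),124)[:2]-C;print("corner",(p@X).round(1),(p@Y).round(1))
# bystanders: compare top images
a=cv2.imread("pics/top0.png");b=cv2.imread("pics/top7f.png")
for n,x,y,w,h in(("wp",248,140,50,46),("timer",336,205,20,30),("tip",398,185,52,50),("bottle",118,185,45,35),("dish",132,235,38,40)):
    g0=cv2.cvtColor(a,6);g1=cv2.cvtColor(b,6)
    t=g0[y:y+h,x:x+w];r=cv2.matchTemplate(g1[y-12:y+h+12,x-12:x+w+12],t,cv2.TM_CCOEFF_NORMED);_,m,_,l=cv2.minMaxLoc(r);print(n,m,l[0]-12,l[1]-12)
C
```

```text
grip+x [600.5 -75.9 226.6] 3.6 xc 1.0 yc -64.3
grip-x [ 475.6 -121.2  225.4] 1.1 xc -0.7 yc 68.4
lidF+x [ 694.1 -139.1  120.7] 0.8 xc -89.5 yc -131.9
lidF-x [ 442.1 -229.6  118.8] 3.6 xc -92.1 yc 135.7
corner 94.0 -130.9
corner -89.5 -131.8
corner -93.1 134.3
wp 0.570280909538269 0 0
timer 0.25925830006599426 9 -10
tip 0.45359089970588684 0 0
bottle 0.9956638216972351 0 0
dish 0.9754475951194763 0 0
```

View pics/top7f.png

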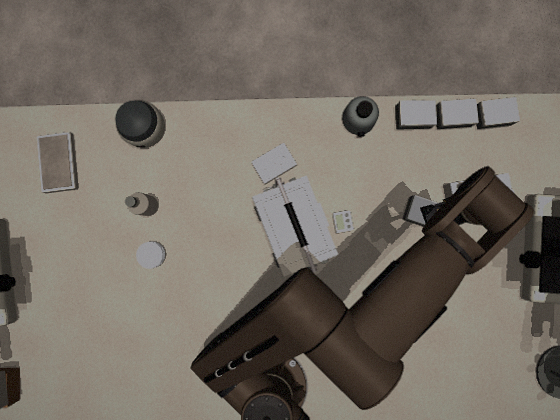

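Run:
```python
from h import *
s=env.state();print(s["t"],s["ft_force"],s["qvel"].round(3));print(job.job_done())
```

```text
9.4 [-0.15818602  0.74299897  0.01592371] [ 0.037 -0.026  0.018  0.005 -0.003 -0.001]
the job is handed in; nothing more can be done
None
```

The lid is shut and the carry handle stands upright in its catch. I handed the job in at 9.4 s; no verdict was reported. I pushed the lid forward from behind with closed fingers until it fell shut. Then I pushed the handle's grip from the front along its arc until the force dropped to about zero, and backed the arm off.

**Handle:** the grip measured 226 mm high and within 1 mm of the carrier's centre line, which is the upright position (about 1.31 ± 0.03 rad). It stayed there after the arm left.

**Lid:** the front corners measured 119 to 121 mm high, which fits a shut lid, and it looks flush in the pictures. An earlier check gave 123 mm, but the two camera rays missed each other by 10 mm, so that one was poor. The tolerance of 0.04 rad is about 7 mm at the edge, and my measurements are good to about 4 mm.

**Bystanders:**
- **Bottle and dishes:** they matched their starting pictures with no shift.
- **Well plates and tip box:** both showed zero shift, but only weak matches (0.57 and 0.45), probably because the handle and arm changed the view there.
- **Timer:** the automatic match failed, because the handle partly covered it at the start. By eye its buttons are at the same pixels as before, and nothing touched it that I could see.

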